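# Load the paint carrier in reverse order

### The arm

A 7-joint arm with a two-finger parallel gripper is mounted at the origin on the work surface. World frame = base frame: x ahead of the robot, y to its left, z up, the work surface at z = 0. Lengths are in m, angles in rad, forces in N, time in s.
With the tool pointing down it reaches from about 0.4 to 0.85 m from the base axis. Payload 4.5 kg.
Tool frame: the origin (TCP) lies midway between the tips of the shut fingers; the grasp point (between the pads) lies 19 mm behind it; z points along the fingers, y is the direction in which the jaws open and shut (so a half turn about z gives the same grasp; the last joint's range is limited). The gripper opens to 88 mm and grips with 3 to 60 N. Pads are 18 mm wide; open, the fingers measure 123 mm over their backs; the gripper's body (75 mm by 187 mm) begins 45 mm behind the grasp point.
Start: joints at [-1.147, 0.689, -0.195, 1.565, 0.157, 0.902, -0.215], TCP at [0.237, 0.578, 0.239] pointing down, gripper open.
Joint ranges: [-3.01, 3.01], [-0.46, 2.08], [-1.47, 1.51], [0.13, 2.56], [-1, 4.14], [0.04, 2.09], [-2.66, 2.66]. Speed limits (rad/s): [2.57, 2.57, 3.14, 3.14, 3.14, 3.14, 3.14].

### API

Orientations are given as a unit quaternion [x, y, z, w].
In Python, from plant import r gives the robot as it stands. The module is installed in compiled form; this text tells all that it offers.
- The arm moves only by the tool carry_out, never from a script. Its argument "commands" is a list of rows, each a list of 6 numbers: the shift along the tool's x, y, z in m, then the turn, a rotation vector about the tool's x, y, z in degrees. In form: [[dx, dy, dz, wx, wy, wz], ...]. A call has 1 to 12 rows; each row is the pose to reach, as a shift and turn from the pose commanded when the call began, along the tool's axes at that moment; what a row does not reach only later rows make up. A row lasts 1/10 s, in which the tool goes at most 50 mm and 8.59 degrees, less where a joint would pass 70% of its speed; a pose out of reach is approached as far as the arm can. A call with a gripper value outside its range is refused whole. "fingers" is the closure in counts, from 0 (fully open) to 255 (shut), set as the call begins (left out, the last holds). The fingers move at their own pace and stop on an object; "grip_force" is the grip in N (left out, the last holds). Time passes only in rows, so rows that repeat a pose let the fingers close. It gives the time, the measured TCP pose, the force and the opening at its end, in the units of the state.
- r.get_state(): the state, without advancing time (a new reading comes with each control period).
- r.snapshot(name): name is "scene" or "side" or "wrist"; returns a dict with "img" (480x640x3 uint8, blue, green, red), "intrinsics" (3x3 intrinsics, pixels), "extrinsics" (4x4, takes a point from camera to world coordinates); the wrist camera has in their place "tool_from_camera" (4x4, takes a point from camera to tool coordinates, whose origin is the TCP and whose axes are the flange's). Camera axes: x right, y down, z forward; pixel columns grow to the right and rows downward; lengths in m; the calibration is good to about 2 mm. A picture is of the moment at which its call begins: read the wrist's pose just before it. There is no depth.
- r.finish_job(): hands the job in, once; it reports no verdict.
Trained networks look in a picture, given as the dict that the camera call returned (one of the last four; its "shot" number tells which), for a name from the list of things; names that differ only in an ending like _2 or _b are one class to them, and where a whole thing is asked for, a point or a joint stands for the part that bears it (a point fixed in the world has none). Each returns a list of dicts, best first, with "p" (0 to 1); they miss things now and then, are a little off and sometimes report something else, mostly with a low value. They report only what shows in the picture. A call takes as long as a camera call.
- r.spot_in(picture, label): "xyz" ([x, y, z] in m, in world coordinates, good to about 4 mm: the middle of the surface that is visible of it).
- r.spot_point(picture, label): "xyz" ([x, y, z] in m, in world coordinates, good to about 4 mm: a listed point, or the origin of a listed thing).
The state is a dict: "clock": time; "q": joint angles; "qd": joint speeds; "joint_torque": joint torques, N m; "tool_pos": TCP position; "eef_rot": TCP orientation; "contact_force": force on the tool from outside, world axes, zero at the start; "moment": the same for the moment, N m; "opening": opening from 0.0 (shut) to 1.0 (fully open).
Only numpy, scipy, OpenCV 4.12 (cv2) and the standard library are available. Lean on these libraries where they do the work, as an engineer would, in place of code of your own. Each camera call takes 0.05 s, during which the arm holds its last target.

### The job

Move the four paint jars, one to a compartment, from the brown bench rack into the turquoise carrier, in reverse order: the jar nearest the black end of the brown rack goes into the compartment farthest from the black end of the turquoise carrier, and so on along the row. The carrier will be handed across the table, so the row must run the other way. Keep every jar upright and leave all four standing flat in their compartments, let go and still.

Things in the scene. Friction and masses are not known exactly. Their poses are not given: they have to be found in the camera images.
- jar_red_mid (a point): Centre, half-way up (40 mm above its underside), of the loose red paint jar: upright round jar, 40 mm diameter for its lower 64 mm, then a red cap 37 mm across, 80 mm tall in all, about 120 g, white paper band near the foot. z axis is the jar's axis.
- jar_yellow_mid (a point): Centre, half-way up (40 mm above its underside), of the loose yellow paint jar: upright round jar, 40 mm diameter for its lower 64 mm, then a yellow cap 37 mm across, 80 mm tall in all, about 120 g, white paper band near the foot. z axis is the jar's axis.
- jar_blue_mid (a point): Centre, half-way up (40 mm above its underside), of the loose blue paint jar: upright round jar, 40 mm diameter for its lower 64 mm, then a blue cap 37 mm across, 80 mm tall in all, about 120 g, white paper band near the foot. z axis is the jar's axis.
- jar_green_mid (a point): Centre, half-way up (40 mm above its underside), of the loose green paint jar: upright round jar, 40 mm diameter for its lower 64 mm, then a green cap 37 mm across, 80 mm tall in all, about 120 g, white paper band near the foot. z axis is the jar's axis.
- pad_red: Fixed red square pad, 56 x 56 x 4 mm, lying on the floor of the bench rack; the red jar stands on it at the start. Origin at the centre of its underside (8 mm above the table); x and y axes as the rack's. The pads stay and keep showing the original order of the row.
- pad_yellow: Fixed yellow square pad, 56 x 56 x 4 mm, lying on the floor of the bench rack; the yellow jar stands on it at the start. Origin at the centre of its underside (8 mm above the table); x and y axes as the rack's. The pads stay and keep showing the original order of the row.
- pad_blue: Fixed blue square pad, 56 x 56 x 4 mm, lying on the floor of the bench rack; the blue jar stands on it at the start. Origin at the centre of its underside (8 mm above the table); x and y axes as the rack's. The pads stay and keep showing the original order of the row.
- pad_green: Fixed green square pad, 56 x 56 x 4 mm, lying on the floor of the bench rack; the green jar stands on it at the start. Origin at the centre of its underside (8 mm above the table); x and y axes as the rack's. The pads stay and keep showing the original order of the row.
- bench_rack: Brown wooden tray, full at the start. Fixed, 70 (x) x 290 (y) mm. Origin on the table under its centre, z up. Floor 8 mm above table; long walls 6 mm thick at x = -32, +32, tops 18 mm above table; end boards 14 mm thick, 45 high, the +y one black. Four places in a row, x = 0, y = -96, -32, 32, 96 mm, each with a 4 mm coloured pad: jars stand 12 mm above the table.
- carrier: Turquoise tray, empty at the start. Fixed, 70 (x) x 290 (y) mm. Origin on the table under its centre, z up. Floor 8 mm above table; long walls 6 mm thick at x = -32, +32, tops 18 mm above table; end boards 14 mm thick, 45 high, the +y one black. Four 58 mm square compartments centred at x = 0, y = -96, -32, 32, 96 mm, parted by 6 mm walls, tops 18 mm; jars stand 8 mm above the table.

How it is judged:
At the end, for the whole second after the job is handed in: Each jar upright (0.12 rad) on the floor of the carrier compartment mirroring its start (bench rack y = +96 mm, where its pad still lies, to carrier y = -96 mm, and so on), centre within 13 mm in x and y and 6 mm in height, released and at rest (under 20 mm/s) (((y of pad_red in the frame of bench_rack between -0.116 and -0.076 m and y of jar_red_mid in the frame of carrier between 0.083 and 0.109 m) or (y of pad_red in the frame of bench_rack between -0.052 and -0.012 m and y of jar_red_mid in the frame of carrier between 0.019 and 0.045 m) or (y of pad_red in the frame of bench_rack between 0.012 and 0.052 m and y of jar_red_mid in the frame of carrier between -0.045 and -0.019 m) or (y of pad_red in the frame of bench_rack between 0.076 and 0.116 m and y of jar_red_mid in the frame of carrier between -0.109 and -0.083 m)) and x of jar_red_mid in the frame of carrier between -0.013 and 0.013 m and z of jar_red_mid in the frame of carrier between 0.042 and 0.054 m and angle between each of jar_red_mid, jar_yellow_mid, jar_blue_mid, jar_green_mid's own z axis and vertical below 0.12 rad and linear speed of each of jar_red, jar_yellow, jar_blue, jar_green below 0.02 m/s and contact force between each of jar_red, jar_yellow, jar_blue, jar_green and the fingers below 0.05 N and ((y of pad_yellow in the frame of bench_rack between -0.116 and -0.076 m and y of jar_yellow_mid in the frame of carrier between 0.083 and 0.109 m) or (y of pad_yellow in the frame of bench_rack between -0.052 and -0.012 m and y of jar_yellow_mid in the frame of carrier between 0.019 and 0.045 m) or (y of pad_yellow in the frame of bench_rack between 0.012 and 0.052 m and y of jar_yellow_mid in the frame of carrier between -0.045 and -0.019 m) or (y of pad_yellow in the frame of bench_rack between 0.076 and 0.116 m and y of jar_yellow_mid in the frame of carrier between -0.109 and -0.083 m)) and x of jar_yellow_mid in the frame of carrier between -0.013 and 0.013 m and z of jar_yellow_mid in the frame of carrier between 0.042 and 0.054 m and ((y of pad_blue in the frame of bench_rack between -0.116 and -0.076 m and y of jar_blue_mid in the frame of carrier between 0.083 and 0.109 m) or (y of pad_blue in the frame of bench_rack between -0.052 and -0.012 m and y of jar_blue_mid in the frame of carrier between 0.019 and 0.045 m) or (y of pad_blue in the frame of bench_rack between 0.012 and 0.052 m and y of jar_blue_mid in the frame of carrier between -0.045 and -0.019 m) or (y of pad_blue in the frame of bench_rack between 0.076 and 0.116 m and y of jar_blue_mid in the frame of carrier between -0.109 and -0.083 m)) and x of jar_blue_mid in the frame of carrier between -0.013 and 0.013 m and z of jar_blue_mid in the frame of carrier between 0.042 and 0.054 m and ((y of pad_green in the frame of bench_rack between -0.116 and -0.076 m and y of jar_green_mid in the frame of carrier between 0.083 and 0.109 m) or (y of pad_green in the frame of bench_rack between -0.052 and -0.012 m and y of jar_green_mid in the frame of carrier between 0.019 and 0.045 m) or (y of pad_green in the frame of bench_rack between 0.012 and 0.052 m and y of jar_green_mid in the frame of carrier between -0.045 and -0.019 m) or (y of pad_green in the frame of bench_rack between 0.076 and 0.116 m and y of jar_green_mid in the frame of carrier between -0.109 and -0.083 m)) and x of jar_green_mid in the frame of carrier between -0.013 and 0.013 m and z of jar_green_mid in the frame of carrier between 0.042 and 0.054 m); the robot touches nothing.
It fails at once if the red jar is tipped over (more than 1.0 rad) (angle between jar_red_mid's own z axis and vertical above 1 rad).
It fails at once if the yellow jar is tipped over (more than 1.0 rad) (angle between jar_yellow_mid's own z axis and vertical above 1 rad).
It fails at once if the blue jar is tipped over (more than 1.0 rad) (angle between jar_blue_mid's own z axis and vertical above 1 rad).
It fails at once if the green jar is tipped over (more than 1.0 rad) (angle between jar_green_mid's own z axis and vertical above 1 rad).
It also fails if it takes over 120 s, if anything falls off the work surface, if the arm or the gripper's body presses on something with over 40 N, if the wrist force passes 120 N, or if a joint passes its speed limit or range.

## Working session

There is one attempt and no reset: what is moved stays moved. The work goes in short steps, Python scripts to look and compute and a tool call to move; the robot and the scene stay as the last step left them, time stands still between calls to the robot, and variables do not carry over. Pictures are saved under pics/ and viewed, and the job is handed in when it is done.

Besides the shell and the picture viewer there is one more tool, called after "Request:" by a JSON object that holds its "method" and its "body", one argument or row to a line. carry_out: Moves the arm, as the interface text tells. Its arguments: {"type":"object","properties":{"commands":{"type":"array","items":{"type":"array","items":{"type":"number"}}},"fingers":{"type":"number"},"grip_force":{"type":"number"}},"required":["commands"]}

```bash
mkdir -p pics; ls
python3 - <<'E'
from plant import r
import cv2
s=r.get_state(); print({k:s[k] for k in ('clock','tool_pos','eef_rot','opening','contact_force')})
for n in ("scene","side"):
    p=r.snapshot(n); cv2.imwrite(f"pics/{n}0.png",p["img"])
    for l in ("jar_red_mid","jar_yellow_mid","jar_blue_mid","jar_green_mid","pad_red","pad_yellow","pad_blue","pad_green","bench_rack","carrier"):
        print(n,l,[([round(float(v),4) for v in d["xyz"]],round(float(d["p"]),2)) for d in r.spot_point(p,l)[:2]])
print(r.get_state()["clock"])
E
```

```text
pics
{'clock': 0.0, 'tool_pos': array([0.23730201, 0.57749385, 0.2378915 ]), 'eef_rot': array([ 1.93606701e-01,  9.81078763e-01, -9.46537638e-04, -9.97496287e-05]), 'opening': 0.9971472420642762, 'contact_force': array([-0.84118668, -1.05870451,  0.33800087])}
scene jar_red_mid [([0.5061, 0.2991, 0.0495], 0.58)]
scene jar_yellow_mid [([0.5261, 0.1691, 0.0526], 0.68), ([0.5301, -0.1672, -0.0045], 0.65)]
scene jar_blue_mid [([0.5139, 0.2353, 0.0551], 0.68), ([0.5279, -0.17, -0.0014], 0.27)]
scene jar_green_mid [([0.5279, 0.1083, 0.0524], 0.96)]
scene pad_red [([0.5059, 0.2985, 0.0082], 0.85), ([0.5158, 0.2402, 0.0092], 0.7)]
scene pad_yellow [([0.5221, 0.1748, 0.0081], 0.56)]
scene pad_blue [([0.5036, 0.2992, 0.0087], 0.74), ([0.5118, 0.2402, 0.0093], 0.59)]
scene pad_green [([0.5275, 0.1102, 0.0104], 0.83)]
scene bench_rack [([0.5177, 0.2073, -0.0028], 0.83), ([0.5137, 0.2358, 0.0518], 0.28)]
scene carrier [([0.5281, -0.1665, -0.0035], 0.73)]
side jar_red_mid [([0.5079, 0.2965, 0.0494], 0.86)]
side jar_yellow_mid [([0.5255, 0.1722, 0.0535], 0.59)]
side jar_blue_mid [([0.5097, 0.2324, 0.0541], 0.82)]
side jar_green_mid [([0.5324, 0.1122, 0.0521], 0.81)]
side pad_red [([0.5085, 0.302, 0.0097], 0.72), ([0.5279, -0.1655, 0.0007], 0.62)]
side pad_yellow [([0.5184, 0.1739, 0.0099], 0.76), ([0.5091, 0.2386, 0.05], 0.31)]
side pad_blue [([0.5141, 0.2382, 0.0073], 0.81)]
side pad_green [([0.5258, 0.1106, 0.0131], 0.92), ([0.5108, 0.3003, 0.0093], 0.34)]
side bench_rack [([0.5192, 0.2062, 0.0049], 0.68)]
side carrier [([0.5258, -0.1655, 0.0013], 0.76)]
1.1
```

View pics/scene0.png

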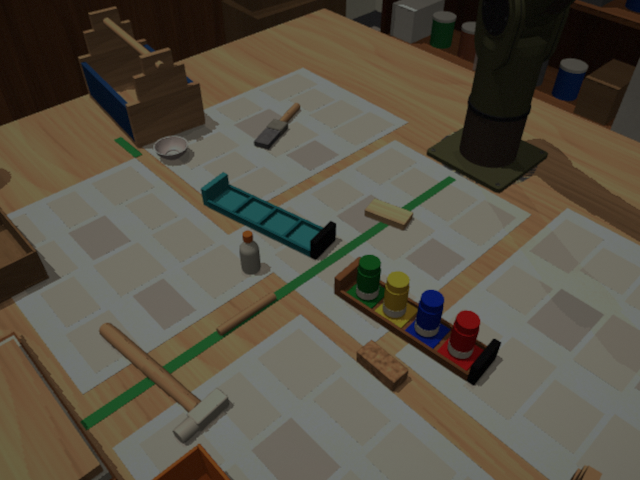

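View pics/side0.png

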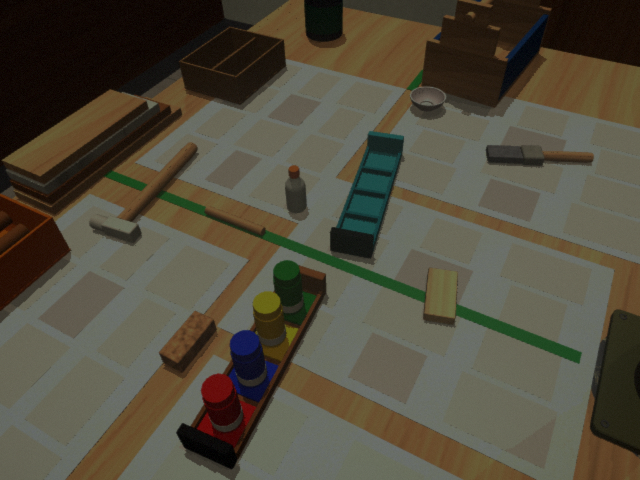

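Run:
```python
import cv2,numpy as np
a=cv2.imread("pics/scene0.png")[165:265,190:350]; b=cv2.imread("pics/side0.png")[125:260,320:415]
f=lambda i,k:cv2.convertScaleAbs(cv2.resize(i,None,fx=k,fy=k,interpolation=cv2.INTER_CUBIC),alpha=2.2)
cv2.imwrite("pics/cs.png",f(a,5)); cv2.imwrite("pics/cd.png",f(b,4.4))
```

```text
(no output)
```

View pics/cs.png

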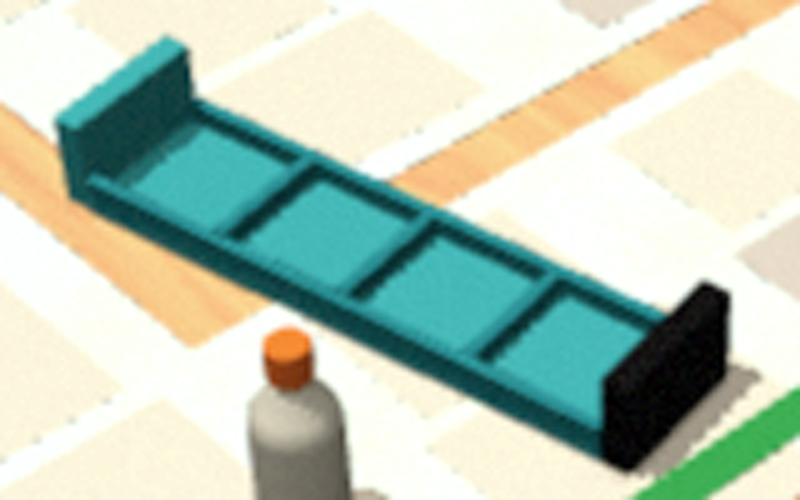

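View pics/cd.png

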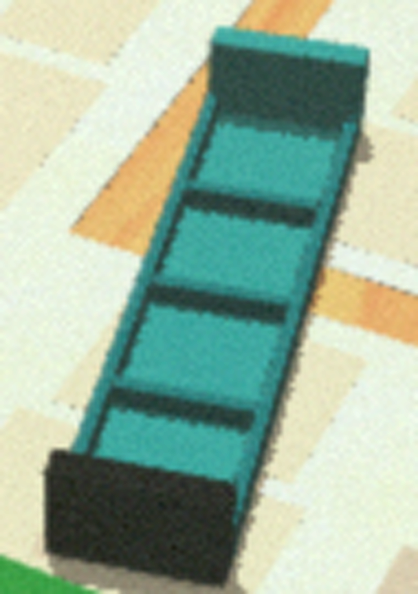

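```bash
cat > h.py <<'E'
import numpy as np, cv2
from scipy.spatial.transform import Rotation as R
from scipy.optimize import least_squares
from plant import r
def proj(p,X):
    T=np.linalg.inv(p["extrinsics"]); X=np.atleast_2d(X)@T[:3,:3].T+T[:3,3]
    u=X@np.array(p["intrinsics"]).T; return u[:,:2]/u[:,2:]
def onplane(p,uv,z):
    d=np.linalg.inv(p["intrinsics"])@np.array([*uv,1.]); E=np.array(p["extrinsics"]); d=E[:3,:3]@d
    return E[:3,3]+d*(z-E[2,3])/d[2]
def place(q,L):
    c,s=np.cos(q[2]),np.sin(q[2]); L=np.atleast_2d(L)
    return np.c_[q[0]+c*L[:,0]-s*L[:,1], q[1]+s*L[:,0]+c*L[:,1], L[:,2]]
E
python3 - <<'E'
from h import *
A=r.snapshot("scene");B=r.snapshot("side")
m=lambda l:[np.array(v,float) for v in l]
S=[((35,-145,45),(58,119)),((-35,-145,45),(171,38)),((-35,-131,45),(188,48)),((35,-145,0),(72,195)),((35,131,45),(605,380)),((35,131,0),(605,457)),((35,145,0),(630,471)),((-35,145,45),(728,292)),((-35,131,45),(706,284)),((-35,145,0),(728,368))]
D=[((35,145,0),(48,550)),((-35,145,0),(225,583)),((35,-145,45),(217,30)),((-35,-145,45),(368,50)),((-35,-131,45),(366,68)),((35,-131,45),(213,48)),((35,145,45),(47,460))]
LS=np.array([a for a,_ in S])/1e3; US=np.array([b for _,b in S])/5+[190,165]-.4
LD=np.array([a for a,_ in D])/1e3; UD=np.array([b for _,b in D])/4.4+[320,125]-.4
fun=lambda q:np.r_[(proj(A,place(q,LS))-US).ravel(),(proj(B,place(q,LD))-UD).ravel()]
o=least_squares(fun,[.527,-.166,.1],loss="soft_l1",x_scale=[.01,.01,.01]); print("carrier",o.x.round(4),np.round(fun(o.x).reshape(-1,2),1).tolist())
# rack from colour centroid of network repeated
names=["green","yellow","blue","red"]; Y=[-.096,-.032,.032,.096]
P=[];L=[]
for p in (A,B):
    for n,y in zip(names,Y):
        for l,z in ((f"pad_{n}",.008),(f"jar_{n}_mid",.052)):
            for d in r.spot_point(p,l)[:1]:
                if abs(d["xyz"][2]-z)<.012: P.append(d["xyz"]);L.append((0,y,z))
P=np.array(P);L=np.array(L)
g=lambda q:((place(q,L)-P)[:,:2]).ravel()*1000
o2=least_squares(g,[.518,.206,.1],loss="soft_l1",x_scale=[.01,.01,.01]);print("rack",o2.x.round(4),g(o2.x).reshape(-1,2).round(1).tolist())
for n,y in zip(names,Y): print(n,place(o2.x,(0,y,.052)).round(4),proj(A,place(o2.x,(0,y,.052))).round(0),"->",place(o.x,(0,-y,.048)).round(4))
# other objects
print("bottle base",onplane(A,(250,270),0),onplane(B,(296,210),0), "top", onplane(A,(247,235),.09),onplane(B,(294,168),.09))
print("bottle top at.1",onplane(A,(247,235),.1),onplane(B,(294,168),.1),onplane(A,(247,235),.08),onplane(B,(294,168),.08))
print("sponge",onplane(A,(382,362),.02),"block",onplane(A,(388,213),.01))
for p,n,q in ((A,"a",1),(B,"b",1)):
    im=cv2.convertScaleAbs(p["img"],alpha=2)
    for q,c in ((o.x,(0,0,255)),(o2.x,(255,0,255))):
        for y in (-145,145):
            for zz in (0,45):
                for e in (((-35,y,zz),(35,y,zz)),):
                    a,b=proj(p,place(q,np.array(e)/1e3)).astype(int); cv2.line(im,tuple(map(int,a)),tuple(map(int,b)),c,1)
        for x in (-35,35):
            a,b=proj(p,place(q,np.array(((x,-145,18),(x,145,18)))/1e3)); cv2.line(im,tuple(map(int,a)),tuple(map(int,b)),c,1)
    x0,y0=(190,160) if n=="a" else (170,120)
    cv2.imwrite(f"pics/ov_{n}.png",cv2.resize(im[y0:y0+240 if n=="a" else y0+350,x0:x0+320],None,fx=2.4 if n=="a" else 1.7,fy=2.4 if n=="a" else 1.7))
E
```

```text
carrier [ 0.5269 -0.1664  0.2153] [[-1.4, -0.2], [-1.2, -0.7], [0.4, -0.5], [-1.1, 1.5], [-1.1, 0.1], [-0.8, 1.7], [0.2, 1.9], [1.2, 0.0], [-0.4, -1.1], [0.7, 1.8], [0.0, 1.9], [1.0, 2.5], [0.4, -1.0], [1.3, -0.4], [0.5, -0.3], [-0.2, -1.0], [-0.1, 3.6]]
rack [0.5174 0.2058 0.1117] [[3.1, -1.4], [-0.1, 0.7], [-0.7, -4.9], [-2.6, 3.8], [1.7, -2.0], [-1.1, 2.5], [0.7, 2.7], [-0.6, 0.4], [6.6, 1.6], [-1.4, -1.6], [1.7, -2.0], [-5.1, -2.6], [-0.4, -1.6], [2.2, 2.4], [-3.2, 0.6], [1.7, 0.1]]
green [[0.5281 0.1104 0.052 ]] [[367. 277.]] -> [[ 0.5064 -0.0726  0.048 ]]
yellow [[0.521 0.174 0.052]] [[397. 295.]] -> [[ 0.5201 -0.1351  0.048 ]]
blue [[0.5139 0.2376 0.052 ]] [[429. 315.]] -> [[ 0.5338 -0.1977  0.048 ]]
red [[0.5067 0.3012 0.052 ]] [[464. 335.]] -> [[ 0.5474 -0.2602  0.048 ]]
bottle base [ 6.36927165e-01 -8.34075300e-02 -1.11022302e-16] [ 0.63229278 -0.07789931  0.        ] top [ 0.63582523 -0.08142034  0.09      ] [ 0.63438684 -0.08563702  0.09      ]
bottle top at.1 [ 0.64187007 -0.07227205  0.1       ] [ 0.62749231 -0.07520513  0.1       ] [ 0.62978039 -0.09056863  0.08      ] [ 0.64128137 -0.09606891  0.08      ]
sponge [0.62010791 0.23374056 0.02      ] block [ 0.33409987 -0.00972894  0.01      ]
```

View pics/ov_a.png

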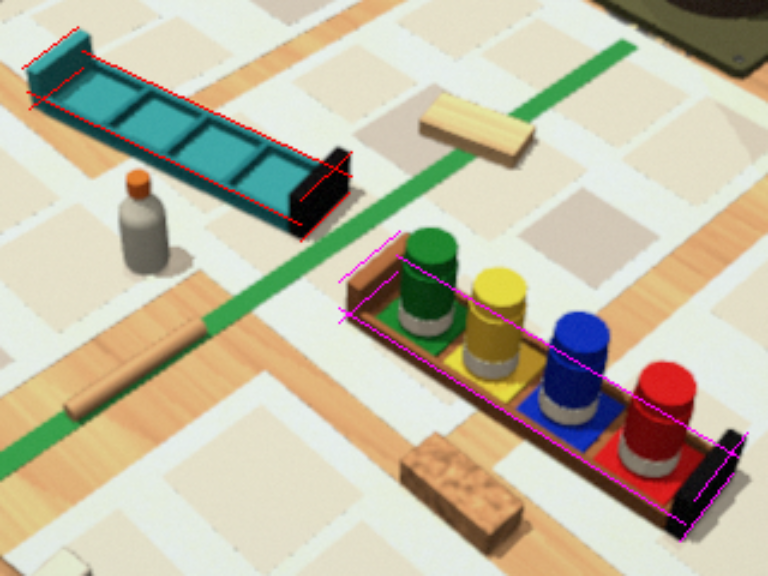

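View pics/ov_b.png

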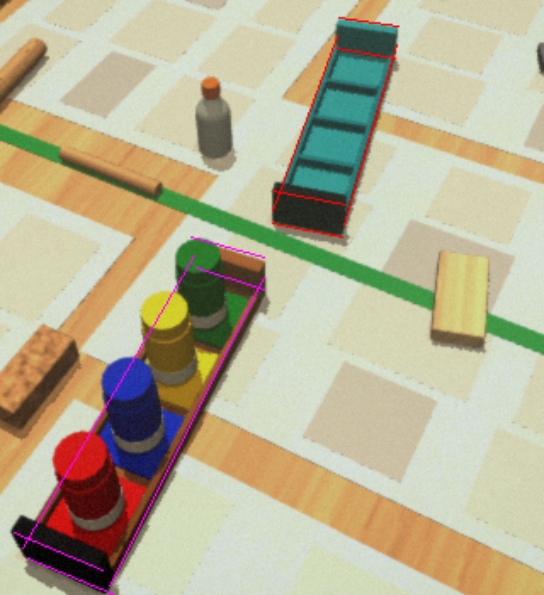

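```bash
cat >> h.py <<'E'
RK=[.5174,.2058,.1117]; CA=[.5269,-.1664,.2153]
def move(target,yaw,z):
    """tool y along (cos yaw, sin yaw), z down"""
    s=r.get_state(); Q=R.from_quat(s["eef_rot"]); p=np.array(s["tool_pos"])
    y=np.array([np.cos(yaw),np.sin(yaw),0]); zz=np.array([0,0,-1.]); M=np.c_[np.cross(y,zz),y,zz]
    best=min((M,M@np.diag([-1,-1,1])),key=lambda m:(Q.inv()*R.from_matrix(m)).magnitude())
    d=Q.inv().apply(np.array([*target[:2],z])-p); w=(Q.inv()*R.from_matrix(best)).as_rotvec(degrees=True)
    print("clock",round(s["clock"],2),"tcp",p.round(4),"open",round(s["opening"],3),"| d mm",(d*1e3).round(1),"w",w.round(2))
E
python3 - <<'E'
from h import *
move(RK,RK[2],.24)
E
```

```text
clock 2.0 tcp [0.2375 0.5782 0.2388] open 1.0 | d mm [-400.4 -238.1   -1.3] w [ 1.000e-02 -0.000e+00  6.127e+01]
```

Request:
{"method": "carry_out", "body": {
  "commands": [
    [-0.1,-0.06,0,0,0,15],
    [-0.2,-0.12,0,0,0,31],
    [-0.3,-0.18,0,0,0,46],
    [-0.4,-0.238,-0.001,0,0,61.3],
    [-0.4,-0.238,-0.001,0,0,61.3],
    [-0.4,-0.238,-0.001,0,0,61.3],
    [-0.4,-0.238,-0.001,0,0,61.3],
    [-0.4,-0.238,-0.001,0,0,61.3],
    [-0.4,-0.238,-0.001,0,0,61.3],
    [-0.4,-0.238,-0.001,0,0,61.3],
    [-0.4,-0.238,-0.001,0,0,61.3],
    [-0.4,-0.238,-0.001,0,0,61.3]
  ],
  "fingers": 0,
  "grip_force": 20
}}

```text
clock: 3.2
tool_pos: [0.516, 0.2077, 0.2396]
eef_rot: [0.666, 0.746, 0.0, -0.001]
contact_force: [0.1, 1.2, 0.3]
opening: 1.001
```

```bash
cat > w.py <<'E'
from h import *
def wrist(name):
    s=r.get_state(); p=r.snapshot("wrist"); T=np.eye(4); T[:3,:3]=R.from_quat(s["eef_rot"]).as_matrix(); T[:3,3]=s["tool_pos"]
    p["extrinsics"]=T@np.array(p["tool_from_camera"]); cv2.imwrite(f"pics/{name}_raw.png",p["img"])
    return s,p
def overlay(p,name,q,zj):
    im=cv2.convertScaleAbs(p["img"],alpha=1.8)
    for y in (-.096,-.032,.032,.096):
        for z,rad in ((zj,.02),(zj+.08,.0185)):
            t=np.linspace(0,2*np.pi,40); X=place(q,np.c_[rad*np.cos(t),y+rad*np.sin(t),0*t+z])
            cv2.polylines(im,[proj(p,X).astype(np.int32)],True,(255,0,255),1)
    for z in (18,):
        X=place(q,np.array([(-35,-145,z),(35,-145,z),(35,145,z),(-35,145,z)])/1e3); cv2.polylines(im,[proj(p,X).astype(np.int32)],True,(255,255,0),1)
    for y in (-145,145):
        X=place(q,np.array([(-35,y,45),(35,y,45),(35,y*131/145,45),(-35,y*131/145,45)])/1e3); cv2.polylines(im,[proj(p,X).astype(np.int32)],True,(255,255,0),1)
    cv2.imwrite(f"pics/{name}.png",im)
E
python3 - <<'E'
from w import *
s,p=wrist("w1"); print(s["clock"],s["tool_pos"],s["q"].round(2),s["contact_force"].round(2)); overlay(p,"w1",RK,.012)
for n in ("red","yellow","blue","green"):
    print(n,[(np.round(d["xyz"],4),round(d["p"],2)) for d in r.spot_point(p,f"jar_{n}_mid")[:1]],[(np.round(d["xyz"],4),round(d["p"],2)) for d in r.spot_point(p,f"pad_{n}")[:1]])
E
```

```text
3.2 [0.51604377 0.20772696 0.23959105] [-0.5   0.6   0.06  1.78 -0.05  0.77 -0.3 ] [0.08 1.22 0.33]
red [] []
yellow [(array([0.5248, 0.1687, 0.0524]), 0.75)] [(array([0.5201, 0.1782, 0.0095]), 0.9)]
blue [] []
green [(array([0.5291, 0.1106, 0.0535]), 0.83)] []
```

View pics/w1.png

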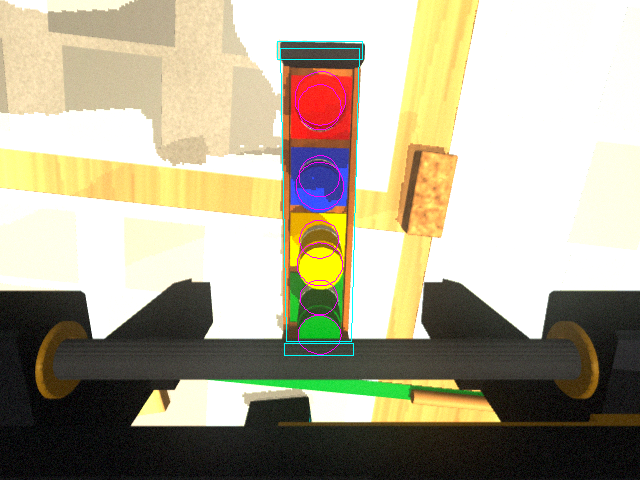

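Run:
```python
from h import *
move(place(RK,(0,-.096,0))[0],RK[2],.10);move(place(RK,(0,-.096,0))[0],RK[2],.041)
```

```text
clock 3.65 tcp [0.5168 0.2065 0.2397] open 1.0 | d mm [-96.8   0.5 139.7] w [-0.   -0.01  0.02]
clock 3.65 tcp [0.5168 0.2065 0.2397] open 1.0 | d mm [-96.8   0.5 198.7] w [-0.   -0.01  0.02]
```

Request:
{"method": "carry_out", "body": {
  "commands": [
    [-0.05,0,0,0,0,0],
    [-0.097,0.0005,0,0,0,0],
    [-0.097,0.0005,0.03,0,0,0],
    [-0.097,0.0005,0.06,0,0,0],
    [-0.097,0.0005,0.09,0,0,0],
    [-0.097,0.0005,0.12,0,0,0],
    [-0.097,0.0005,0.15,0,0,0],
    [-0.097,0.0005,0.175,0,0,0],
    [-0.097,0.0005,0.19,0,0,0],
    [-0.097,0.0005,0.199,0,0,0],
    [-0.097,0.0005,0.199,0,0,0],
    [-0.097,0.0005,0.199,0,0,0]
  ]
}}

```text
clock: 4.85
tool_pos: [0.5287, 0.1098, 0.0412]
eef_rot: [0.667, 0.745, 0.0, 0.0]
contact_force: [0.1, 0.3, 1.1]
opening: 1.0
```

Run:
```python
from h import *
import h
move(place(RK,(0,-.096,0))[0],RK[2],.041)
p=r.snapshot("side"); s=p["img"][200:400,180:380]; cv2.imwrite("pics/s1.png",cv2.convertScaleAbs(cv2.resize(s,None,fx=3,fy=3),alpha=2)); print(r.get_state()["contact_force"])
```

```text
clock 4.85 tcp [0.5287 0.1098 0.0412] open 1.0 | d mm [ 0.7 -0.6  0.2] w [ 0.05 -0.01 -0.03]
[0.05880897 0.25124317 0.3589572 ]
```

View pics/s1.png

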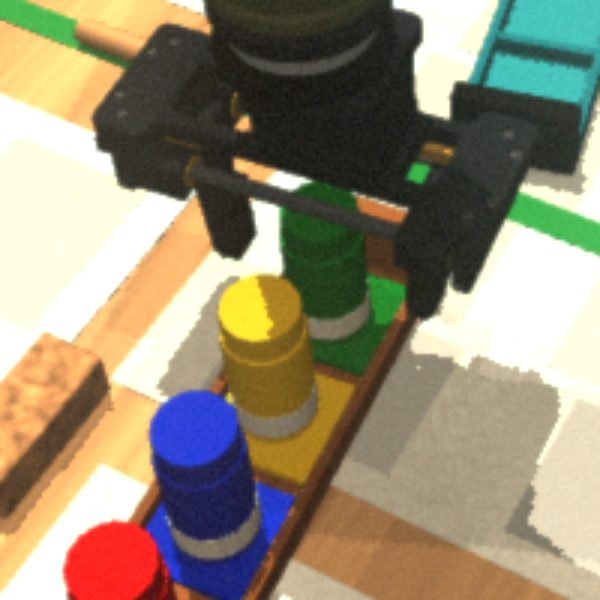

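Request:
{"method": "carry_out", "body": {
  "commands": [
    [0,0,0,0,0,0],
    [0,0,0,0,0,0],
    [0,0,0,0,0,0],
    [0,0,0,0,0,0],
    [0,0,0,0,0,0],
    [0,0,0,0,0,0],
    [0,0,0,0,0,0],
    [0,0,0,0,0,0],
    [0,0,0,0,0,0],
    [0,0,0,0,0,0]
  ],
  "fingers": 255,
  "grip_force": 20
}}

```text
clock: 5.9
tool_pos: [0.5284, 0.1097, 0.0407]
eef_rot: [0.667, 0.745, 0.0, 0.0]
contact_force: [0.3, -0.7, 0.8]
opening: 0.448
```

Request:
{"method": "carry_out", "body": {
  "commands": [
    [0,0,-0.01,0,0,0],
    [0,0,-0.03,0,0,0],
    [0,0,-0.06,0,0,0],
    [0,0,-0.09,0,0,0],
    [0,0,-0.12,0,0,0],
    [0,0,-0.14,0,0,0],
    [0,0,-0.15,0,0,0],
    [0,0,-0.15,0,0,0],
    [0,0,-0.15,0,0,0]
  ]
}}

```text
clock: 6.8
tool_pos: [0.5276, 0.1095, 0.1901]
eef_rot: [0.667, 0.745, -0.001, -0.0]
contact_force: [-0.6, 0.5, -1.7]
opening: 0.449
```

Run:
```python
from h import *
move(place(CA,(0,.096,0))[0],CA[2],.19)
```

```text
clock 6.8 tcp [0.5276 0.1095 0.1901] open 0.449 | d mm [-178.7  -41.3    0.2] w [-0.08  0.   -5.96]
```

Request:
{"method": "carry_out", "body": {
  "commands": [
    [-0.02,-0.005,0,0,0,-1],
    [-0.05,-0.012,0,0,0,-2],
    [-0.085,-0.02,0,0,0,-3],
    [-0.12,-0.028,0,0,0,-4],
    [-0.15,-0.035,0,0,0,-5],
    [-0.17,-0.039,0,0,0,-6],
    [-0.179,-0.0413,0,0,0,-6],
    [-0.179,-0.0413,0,0,0,-6],
    [-0.179,-0.0413,0,0,0,-6],
    [-0.179,-0.0413,0,0,0,-6]
  ]
}}

```text
clock: 7.8
tool_pos: [0.5073, -0.0709, 0.1905]
eef_rot: [0.626, 0.78, 0.0, -0.0]
contact_force: [0.9, -0.2, -0.9]
opening: 0.448
```

Run:
```python
from w import *
s,p=wrist("w2"); overlay(p,"w2",CA,.008)
for n in ("scene","side"):
    c=r.snapshot(n); print(n,[(np.round(d["xyz"],4),round(d["p"],2)) for d in r.spot_point(c,"jar_green_mid")[:1]])
move(place(CA,(0,.096,0))[0],CA[2],.037)
```

```text
scene [(array([ 0.5063, -0.0709,  0.2013]), 0.87)]
side [(array([ 0.506 , -0.0678,  0.2006]), 0.68)]
clock 8.05 tcp [ 0.5072 -0.0721  0.1907] open 0.448 | d mm [ -0.4  -0.9 153.7] w [ 0.01 -0.01  0.1 ]
```

View pics/w2.png

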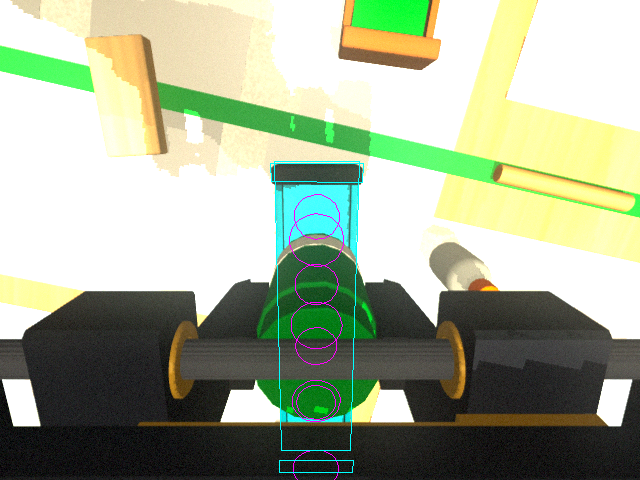

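Request:
{"method": "carry_out", "body": {
  "commands": [
    [-0.001,-0.001,0.02,0,0,0],
    [-0.001,-0.001,0.05,0,0,0],
    [-0.001,-0.001,0.08,0,0,0],
    [-0.001,-0.001,0.11,0,0,0],
    [-0.001,-0.001,0.13,0,0,0],
    [-0.001,-0.001,0.14,0,0,0],
    [-0.001,-0.001,0.146,0,0,0],
    [-0.001,-0.001,0.15,0,0,0],
    [-0.001,-0.001,0.153,0,0,0],
    [-0.001,-0.001,0.153,0,0,0],
    [-0.001,-0.001,0.153,0,0,0]
  ]
}}

```text
clock: 9.15
tool_pos: [0.5067, -0.0741, 0.0382]
eef_rot: [0.627, 0.779, 0.0, 0.0]
contact_force: [0.4, 0.2, -0.9]
opening: 0.449
```

Run:
```python
from h import *
for n in ("scene","side"):
    c=r.snapshot(n); print(n,[(np.round(d["xyz"],4),round(d["p"],2)) for d in r.spot_point(c,"jar_green_mid")[:1]])
move(place(CA,(0,.096,0))[0],CA[2],.037);print(r.get_state()["contact_force"])
```

```text
scene [(array([ 0.5063, -0.0726,  0.0464]), 0.66)]
side [(array([ 0.5075, -0.0728,  0.0487]), 0.89)]
clock 9.35 tcp [ 0.5066 -0.074   0.038 ] open 0.449 | d mm [1.4 0.1 1. ] w [0.04 0.01 0.03]
[-0.00751736 -0.25848723 -1.01352888]
```

Request:
{"method": "carry_out", "body": {
  "commands": [
    [0,0,0.0005,0,0,0],
    [0,0,0.001,0,0,0],
    [0,0,0.0015,0,0,0],
    [0,0,0.0015,0,0,0]
  ]
}}

```text
clock: 9.75
tool_pos: [0.5065, -0.074, 0.0367]
eef_rot: [0.627, 0.779, 0.0, 0.0]
contact_force: [-0.0, 0.8, 5.5]
opening: 0.447
```

Request:
{"method": "carry_out", "body": {
  "commands": [
    [0,0,0,0,0,0],
    [0,0,0,0,0,0],
    [0,0,0,0,0,0],
    [0,0,0,0,0,0],
    [0,0,0,0,0,0],
    [0,0,0,0,0,0],
    [0,0,0,0,0,0]
  ],
  "fingers": 0
}}

```text
clock: 10.45
tool_pos: [0.5063, -0.074, 0.0362]
eef_rot: [0.627, 0.779, 0.0, -0.0]
contact_force: [-0.6, 0.8, -0.2]
opening: 0.997
```

Request:
{"method": "carry_out", "body": {
  "commands": [
    [0,0,-0.02,0,0,0],
    [0,0,-0.05,0,0,0],
    [0,0,-0.09,0,0,0],
    [0,0,-0.12,0,0,0],
    [0,0,-0.14,0,0,0],
    [0,0,-0.15,0,0,0],
    [0,0,-0.15,0,0,0],
    [0,0,-0.15,0,0,0],
    [0,0,-0.15,0,0,0]
  ]
}}

```text
clock: 11.35
tool_pos: [0.5055, -0.0739, 0.185]
eef_rot: [0.627, 0.779, -0.001, -0.001]
contact_force: [-0.4, -0.1, 0.4]
opening: 0.997
```

Run:
```python
from w import *
for n in ("scene","side"):
    c=r.snapshot(n); print(n,[(np.round(d["xyz"],4),round(d["p"],2)) for d in r.spot_point(c,"jar_green_mid")[:1]])
    if n=="side": cv2.imwrite("pics/s2.png",cv2.convertScaleAbs(c["img"],alpha=2))
move(place(RK,(0,-.032,0))[0],RK[2],.19)
```

```text
scene [(array([ 0.5054, -0.0733,  0.046 ]), 0.84)]
side [(array([ 0.5058, -0.0718,  0.0486]), 0.96)]
clock 11.55 tcp [ 0.506  -0.0739  0.1854] open 1.001 | d mm [239.   67.8  -4.5] w [-0.08 -0.03  5.97]
```

View pics/s2.png

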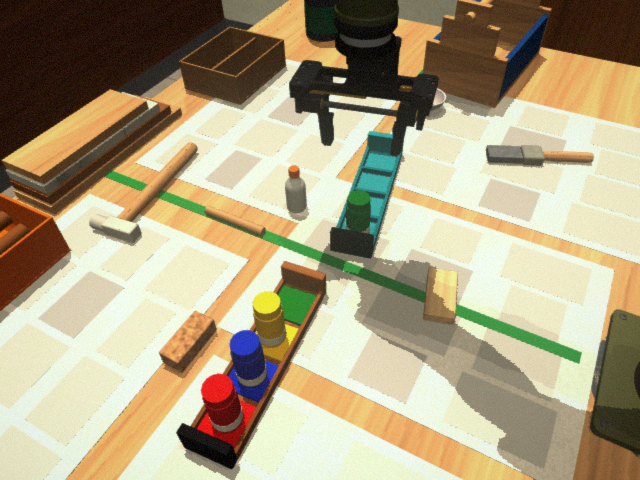

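Request:
{"method": "carry_out", "body": {
  "commands": [
    [0.04,0.011,0,0,0,1.5],
    [0.08,0.023,-0.002,0,0,3],
    [0.12,0.034,-0.004,0,0,4.5],
    [0.16,0.045,-0.004,0,0,6],
    [0.2,0.057,-0.004,0,0,6],
    [0.225,0.064,-0.004,0,0,6],
    [0.239,0.068,-0.004,0,0,6],
    [0.239,0.068,-0.004,0,0,6],
    [0.239,0.068,-0.004,0,0,6],
    [0.239,0.068,-0.004,0,0,6]
  ]
}}

```text
clock: 12.55
tool_pos: [0.5217, 0.1713, 0.1902]
eef_rot: [0.668, 0.744, -0.001, 0.0]
contact_force: [-0.2, -0.3, -0.5]
opening: 1.0
```

Run:
```python
from w import *
s,p=wrist("w3"); overlay(p,"w3",RK,.012)
move(place(RK,(0,-.032,0))[0],RK[2],.041)
```

```text
clock 12.6 tcp [0.5217 0.1716 0.1902] open 1.0 | d mm [  2.7  -0.5 149.2] w [-0.02  0.07 -0.23]
```

View pics/w3.png

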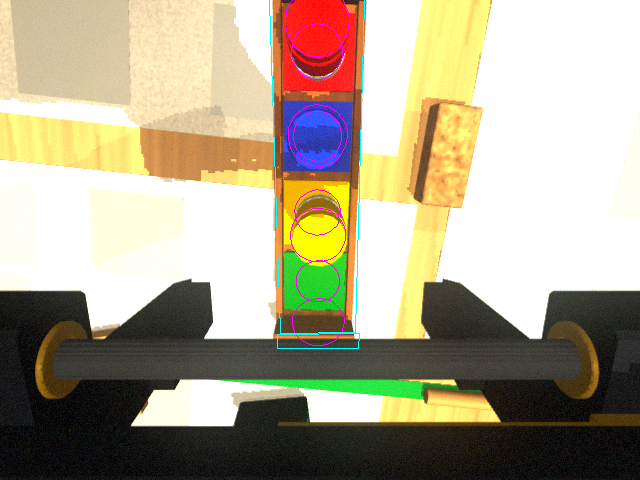

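Request:
{"method": "carry_out", "body": {
  "commands": [
    [0.001,0,0.02,0,0,0],
    [0.001,0,0.05,0,0,0],
    [0.001,0,0.08,0,0,0],
    [0.001,0,0.11,0,0,0],
    [0.001,0,0.13,0,0,0],
    [0.001,0,0.142,0,0,0],
    [0.001,0,0.149,0,0,0],
    [0.001,0,0.149,0,0,0],
    [0.001,0,0.149,0,0,0]
  ]
}}

```text
clock: 13.5
tool_pos: [0.5221, 0.1749, 0.042]
eef_rot: [0.667, 0.745, 0.001, 0.0]
contact_force: [0.4, 0.5, 0.4]
opening: 1.003
```

Request:
{"method": "carry_out", "body": {
  "commands": [
    [0,0,0,0,0,0],
    [0,0,0,0,0,0],
    [0,0,0,0,0,0],
    [0,0,0,0,0,0],
    [0,0,0,0,0,0],
    [0,0,0,0,0,0],
    [0,0,0,0,0,0],
    [0,0,0,0,0,0],
    [0,0,0,0,0,0],
    [0,0,0,0,0,0]
  ],
  "fingers": 255
}}

```text
clock: 14.5
tool_pos: [0.5218, 0.1751, 0.0413]
eef_rot: [0.667, 0.745, 0.0, 0.0]
contact_force: [1.2, -0.3, 1.3]
opening: 0.446
```

Request:
{"method": "carry_out", "body": {
  "commands": [
    [0,0,-0.01,0,0,0],
    [0,0,-0.03,0,0,0],
    [0,0,-0.06,0,0,0],
    [0,0,-0.09,0,0,0],
    [0,0,-0.12,0,0,0],
    [0,0,-0.14,0,0,0],
    [0,0,-0.155,0,0,0],
    [0,0,-0.155,0,0,0],
    [0,0,-0.155,0,0,0]
  ]
}}

```text
clock: 15.4
tool_pos: [0.5209, 0.1748, 0.1962]
eef_rot: [0.667, 0.745, -0.0, -0.0]
contact_force: [-1.0, -0.2, -0.0]
opening: 0.448
```

Run:
```python
from h import *
move(place(CA,(0,.032,0))[0],CA[2],.195)
```

```text
clock 15.4 tcp [0.5209 0.1748 0.1962] open 0.448 | d mm [-308.   -35.2    1.2] w [-0.04 -0.   -5.96]
```

Request:
{"method": "carry_out", "body": {
  "commands": [
    [-0.02,-0.002,0,0,0,-1],
    [-0.055,-0.006,0,0,0,-2],
    [-0.095,-0.011,0,0,0,-3],
    [-0.135,-0.0155,0,0,0,-4],
    [-0.175,-0.02,0,0,0,-5],
    [-0.215,-0.0245,0,0,0,-6],
    [-0.25,-0.0285,0,0,0,-6],
    [-0.28,-0.032,0,0,0,-6],
    [-0.3,-0.0345,0,0,0,-6],
    [-0.307,-0.035,0,0,0,-6],
    [-0.307,-0.035,0,0,0,-6],
    [-0.307,-0.035,0,0,0,-6]
  ]
}}

```text
clock: 16.6
tool_pos: [0.5206, -0.1322, 0.1956]
eef_rot: [0.626, 0.78, 0.0, -0.001]
contact_force: [-0.1, 0.9, -1.8]
opening: 0.449
```

Run:
```python
from w import *
s,p=wrist("w4"); overlay(p,"w4",CA,.008)
for n in ("scene","side"):
    c=r.snapshot(n); print(n,[(np.round(d["xyz"],4),round(d["p"],2)) for d in r.spot_point(c,"jar_yellow_mid")[:1]])
move(place(CA,(0,.032,0))[0],CA[2],.0365)
```

```text
scene [(array([ 0.5198, -0.1365,  0.2068]), 0.81)]
side [(array([ 0.5235, -0.1359,  0.2057]), 0.72)]
clock 16.85 tcp [ 0.5208 -0.1328  0.1962] open 0.448 | d mm [ -2.2  -1.3 159.7] w [ 0.   -0.03  0.14]
```

View pics/w4.png

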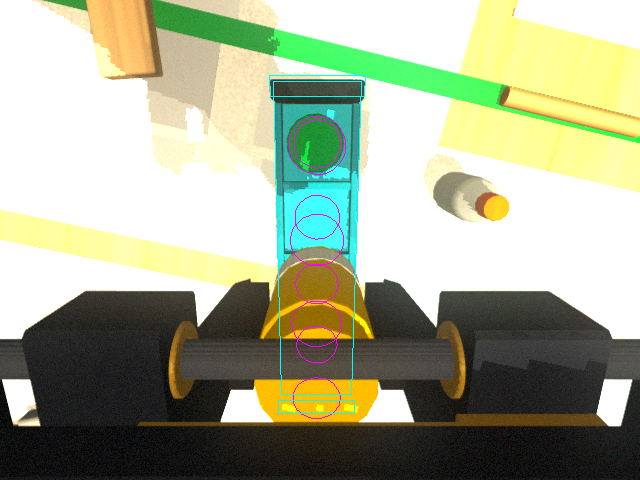

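Request:
{"method": "carry_out", "body": {
  "commands": [
    [-0.001,-0.001,0.02,0,0,0],
    [-0.001,-0.001,0.05,0,0,0],
    [-0.001,-0.001,0.08,0,0,0],
    [-0.001,-0.001,0.11,0,0,0],
    [-0.001,-0.001,0.135,0,0,0],
    [-0.001,-0.001,0.147,0,0,0],
    [-0.001,-0.001,0.153,0,0,0],
    [-0.001,-0.001,0.157,0,0,0],
    [-0.001,-0.001,0.1585,0,0,0],
    [-0.001,-0.001,0.1595,0,0,0],
    [-0.001,-0.001,0.1595,0,0,0],
    [-0.001,-0.001,0.1595,0,0,0]
  ]
}}

```text
clock: 18.05
tool_pos: [0.5204, -0.1353, 0.0373]
eef_rot: [0.627, 0.779, 0.0, 0.0]
contact_force: [-0.1, 0.3, -0.0]
opening: 0.447
```

Run:
```python
from w import *
for n in ("scene","side"):
    c=r.snapshot(n); print(n,[(np.round(d["xyz"],4),round(d["p"],2)) for d in r.spot_point(c,"jar_yellow_mid")[:1]])
move(place(CA,(0,.032,0))[0],CA[2],.0365);print(r.get_state()["contact_force"])
```

```text
scene [(array([ 0.5211, -0.1354,  0.0471]), 0.92)]
side [(array([0.5166, 0.2056, 0.0023]), 0.65)]
clock 18.25 tcp [ 0.5204 -0.1353  0.0372] open 0.453 | d mm [ 0.2 -0.3  0.7] w [0.06 0.02 0.03]
[0.44361568 0.65627632 3.99486086]
```

Contact reached; release and retreat.

Request:
{"method": "carry_out", "body": {
  "commands": [
    [0,0,0,0,0,0],
    [0,0,0,0,0,0],
    [0,0,0,0,0,0],
    [0,0,0,0,0,0],
    [0,0,0,0,0,0],
    [0,0,0,0,0,0],
    [0,0,0,0,0,0]
  ],
  "fingers": 0
}}

```text
clock: 18.95
tool_pos: [0.52, -0.1352, 0.0367]
eef_rot: [0.627, 0.779, 0.0, -0.0]
contact_force: [0.8, -0.1, 0.2]
opening: 1.0
```

Request:
{"method": "carry_out", "body": {
  "commands": [
    [0,0,-0.02,0,0,0],
    [0,0,-0.05,0,0,0],
    [0,0,-0.09,0,0,0],
    [0,0,-0.12,0,0,0],
    [0,0,-0.14,0,0,0],
    [0,0,-0.155,0,0,0],
    [0,0,-0.155,0,0,0],
    [0,0,-0.155,0,0,0],
    [0,0,-0.155,0,0,0]
  ]
}}

```text
clock: 19.85
tool_pos: [0.5192, -0.135, 0.1906]
eef_rot: [0.627, 0.779, -0.0, -0.001]
contact_force: [0.1, 0.4, 0.3]
opening: 1.005
```

Run:
```python
from w import *
for n in ("scene","side"):
    c=r.snapshot(n); print(n,[(l,np.round(d["xyz"],4),round(d["p"],2)) for l in ("yellow","green") for d in r.spot_point(c,f"jar_{l}_mid")[:1]])
move(place(RK,(0,.032,0))[0],RK[2],.195)
```

```text
scene [('yellow', array([ 0.5206, -0.1377,  0.0472]), 0.81)]
side [('yellow', array([ 0.5255, -0.1382,  0.0459]), 0.91), ('green', array([ 0.5062, -0.0729,  0.0469]), 0.87)]
clock 20.15 tcp [ 0.5197 -0.1351  0.1912] open 1.0 | d mm [365.3  74.   -3.7] w [-0.05 -0.02  5.97]
```

Yellow placed. Now blue.

Request:
{"method": "carry_out", "body": {
  "commands": [
    [0.04,0.008,0,0,0,1],
    [0.08,0.016,-0.002,0,0,2],
    [0.12,0.024,-0.004,0,0,3],
    [0.16,0.032,-0.004,0,0,4],
    [0.2,0.04,-0.004,0,0,5],
    [0.24,0.049,-0.004,0,0,6],
    [0.28,0.057,-0.004,0,0,6],
    [0.32,0.065,-0.004,0,0,6],
    [0.35,0.071,-0.004,0,0,6],
    [0.365,0.074,-0.004,0,0,6],
    [0.365,0.074,-0.004,0,0,6],
    [0.365,0.074,-0.004,0,0,6]
  ]
}}

```text
clock: 21.35
tool_pos: [0.5142, 0.2351, 0.1955]
eef_rot: [0.667, 0.745, -0.001, 0.001]
contact_force: [0.2, -1.0, 0.1]
opening: 1.004
```

Run:
```python
from w import *
s,p=wrist("w5"); overlay(p,"w5",RK,.012)
move(place(RK,(0,.032,0))[0],RK[2],.041)
```

```text
clock 21.4 tcp [0.5144 0.2344 0.1956] open 0.994 | d mm [ 3.600e+00 -1.000e-01  1.546e+02] w [-0.03  0.12 -0.21]
```

View pics/w5.png

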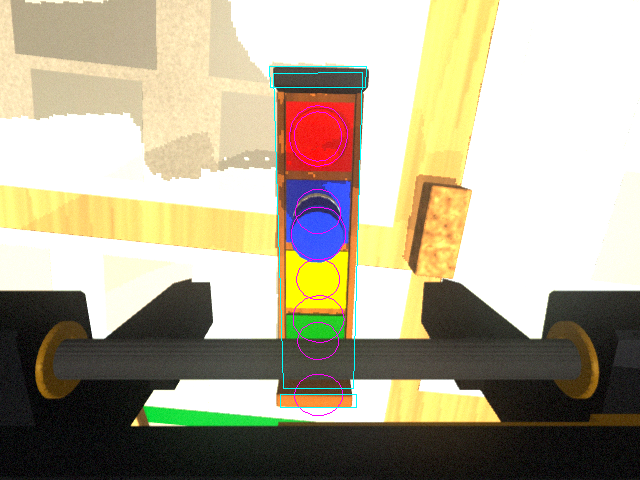

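Request:
{"method": "carry_out", "body": {
  "commands": [
    [0.001,0,0.02,0,0,0],
    [0.001,0,0.05,0,0,0],
    [0.001,0,0.08,0,0,0],
    [0.001,0,0.11,0,0,0],
    [0.001,0,0.135,0,0,0],
    [0.001,0,0.147,0,0,0],
    [0.001,0,0.154,0,0,0],
    [0.001,0,0.154,0,0,0],
    [0.001,0,0.154,0,0,0]
  ]
}}

```text
clock: 22.3
tool_pos: [0.5147, 0.2381, 0.0427]
eef_rot: [0.667, 0.745, 0.001, 0.0]
contact_force: [0.3, 0.6, -0.9]
opening: 1.0
```

Request:
{"method": "carry_out", "body": {
  "commands": [
    [0,0,0,0,0,0],
    [0,0,0,0,0,0],
    [0,0,0,0,0,0],
    [0,0,0,0,0,0],
    [0,0,0,0,0,0],
    [0,0,0,0,0,0],
    [0,0,0,0,0,0],
    [0,0,0,0,0,0],
    [0,0,0,0,0,0],
    [0,0,0,0,0,0]
  ],
  "fingers": 255
}}

```text
clock: 23.3
tool_pos: [0.514, 0.2382, 0.0417]
eef_rot: [0.667, 0.745, 0.0, 0.0]
contact_force: [0.6, -0.7, 0.7]
opening: 0.443
```

Request:
{"method": "carry_out", "body": {
  "commands": [
    [0,0,-0.01,0,0,0],
    [0,0,-0.03,0,0,0],
    [0,0,-0.06,0,0,0],
    [0,0,-0.09,0,0,0],
    [0,0,-0.12,0,0,0],
    [0,0,-0.14,0,0,0],
    [0,0,-0.155,0,0,0],
    [0,0,-0.155,0,0,0],
    [0,0,-0.155,0,0,0]
  ]
}}

```text
clock: 24.2
tool_pos: [0.5136, 0.2381, 0.1968]
eef_rot: [0.667, 0.745, -0.0, -0.0]
contact_force: [-0.6, -0.3, -0.4]
opening: 0.443
```

Run:
```python
from h import *
move(place(CA,(0,-.032,0))[0],CA[2],.195)
```

```text
clock 24.2 tcp [0.5136 0.2381 0.1968] open 0.443 | d mm [-435.3  -28.4    1.7] w [-0.01 -0.01 -5.96]
```

Request:
{"method": "carry_out", "body": {
  "commands": [
    [-0.03,-0.002,0,0,0,-1],
    [-0.07,-0.0046,0,0,0,-2],
    [-0.115,-0.0075,0,0,0,-3],
    [-0.16,-0.0105,0,0,0,-4],
    [-0.205,-0.0134,0,0,0,-5],
    [-0.25,-0.0163,0,0,0,-6],
    [-0.295,-0.0192,0,0,0,-6],
    [-0.34,-0.0222,0,0,0,-6],
    [-0.38,-0.0248,0,0,0,-6],
    [-0.41,-0.0268,0,0,0,-6],
    [-0.43,-0.028,0,0,0,-6],
    [-0.435,-0.0285,0,0,0,-6]
  ]
}}

```text
clock: 25.4
tool_pos: [0.5325, -0.2005, 0.1954]
eef_rot: [0.629, 0.778, -0.001, -0.001]
contact_force: [0.7, 0.5, -1.2]
opening: 0.45
```

Request:
{"method": "carry_out", "body": {
  "commands": [
    [0,0,0,0,0,0],
    [0,0,0,0,0,0],
    [0,0,0,0,0,0]
  ]
}}

```text
clock: 25.7
tool_pos: [0.534, -0.1951, 0.1965]
eef_rot: [0.626, 0.78, 0.0, -0.001]
contact_force: [0.2, 0.7, -1.1]
opening: 0.446
```

Run:
```python
from w import *
s,p=wrist("w6"); overlay(p,"w6",CA,.008)
for n in ("scene","side"):
    c=r.snapshot(n); print(n,[(np.round(d["xyz"],4),round(d["p"],2)) for d in r.spot_point(c,"jar_blue_mid")[:1]])
move(place(CA,(0,-.032,0))[0],CA[2],.0372)
```

```text
scene [(array([ 0.5333, -0.1998,  0.2073]), 0.85)]
side [(array([ 0.5288, -0.1992,  0.2096]), 0.89)]
clock 25.95 tcp [ 0.534  -0.1967  0.1968] open 0.45 | d mm [ -1.   -0.5 159.6] w [ 0.01 -0.01  0.09]
```

View pics/w6.png

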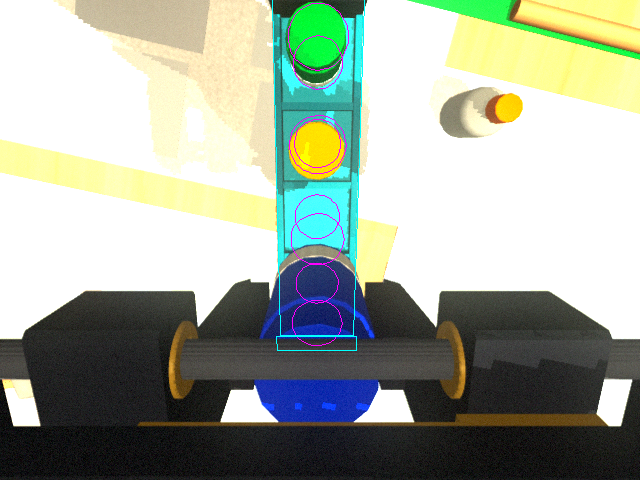

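Request:
{"method": "carry_out", "body": {
  "commands": [
    [0,0,0.02,0,0,0],
    [0,0,0.05,0,0,0],
    [0,0,0.08,0,0,0],
    [0,0,0.11,0,0,0],
    [0,0,0.135,0,0,0],
    [0,0,0.147,0,0,0],
    [0,0,0.153,0,0,0],
    [0,0,0.157,0,0,0],
    [0,0,0.1585,0,0,0],
    [0,0,0.1595,0,0,0],
    [0,0,0.1595,0,0,0],
    [0,0,0.1595,0,0,0]
  ]
}}

```text
clock: 27.15
tool_pos: [0.5342, -0.1974, 0.0377]
eef_rot: [0.627, 0.779, 0.0, 0.0]
contact_force: [-1.2, -0.3, -0.0]
opening: 0.449
```

Run:
```python
from w import *
for n in ("scene","side"):
    c=r.snapshot(n); print(n,[(np.round(d["xyz"],4),round(d["p"],2)) for d in r.spot_point(c,"jar_blue_mid")[:1]])
move(place(CA,(0,-.032,0))[0],CA[2],.0372);print(r.get_state()["contact_force"])
```

```text
scene [(array([ 0.5348, -0.1988,  0.0486]), 0.94)]
side [(array([ 0.5318, -0.2   ,  0.0481]), 0.8)]
clock 27.35 tcp [ 0.5343 -0.1974  0.0377] open 0.444 | d mm [-0.1 -0.6  0.5] w [0.05 0.02 0.03]
[-0.33751674 -0.01123044  3.72306426]
```

Request:
{"method": "carry_out", "body": {
  "commands": [
    [0,0,0,0,0,0],
    [0,0,0,0,0,0],
    [0,0,0,0,0,0],
    [0,0,0,0,0,0],
    [0,0,0,0,0,0],
    [0,0,0,0,0,0],
    [0,0,0,0,0,0]
  ],
  "fingers": 0
}}

```text
clock: 28.05
tool_pos: [0.5339, -0.1973, 0.0372]
eef_rot: [0.627, 0.779, 0.0, -0.0]
contact_force: [-0.0, -1.1, -0.0]
opening: 1.0
```

Request:
{"method": "carry_out", "body": {
  "commands": [
    [0,0,-0.02,0,0,0],
    [0,0,-0.05,0,0,0],
    [0,0,-0.09,0,0,0],
    [0,0,-0.12,0,0,0],
    [0,0,-0.14,0,0,0],
    [0,0,-0.155,0,0,0],
    [0,0,-0.155,0,0,0],
    [0,0,-0.155,0,0,0],
    [0,0,-0.155,0,0,0]
  ]
}}

```text
clock: 28.95
tool_pos: [0.5331, -0.197, 0.1911]
eef_rot: [0.627, 0.779, -0.0, -0.001]
contact_force: [-0.5, -0.0, -0.8]
opening: 1.002
```

Run:
```python
from w import *
for n in ("scene","side"):
    c=r.snapshot(n); print(n,[(l,np.round(d["xyz"],4),round(d["p"],2)) for l in ("blue","yellow","green") for d in r.spot_point(c,f"jar_{l}_mid")[:1]])
move(place(RK,(0,.096,0))[0],RK[2],.195)
```

```text
scene [('blue', array([ 0.5328, -0.201 ,  0.0496]), 0.67), ('yellow', array([ 0.5205, -0.1394,  0.0463]), 0.59), ('green', array([ 0.5057, -0.0728,  0.0486]), 0.77)]
side [('blue', array([ 0.5297, -0.2026,  0.0493]), 0.7), ('yellow', array([ 0.5232, -0.1375,  0.0492]), 0.62), ('green', array([ 0.5075, -0.0712,  0.0433]), 0.62)]
clock 29.35 tcp [ 0.5338 -0.1972  0.192 ] open 0.997 | d mm [492.7  80.3  -2.9] w [-0.02 -0.02  5.97]
```

Request:
{"method": "carry_out", "body": {
  "commands": [
    [0.04,0.0065,0,0,0,1],
    [0.085,0.0138,-0.002,0,0,2],
    [0.13,0.021,-0.003,0,0,3],
    [0.175,0.0285,-0.003,0,0,4],
    [0.22,0.036,-0.003,0,0,5],
    [0.265,0.043,-0.003,0,0,6],
    [0.31,0.0505,-0.003,0,0,6],
    [0.355,0.058,-0.003,0,0,6],
    [0.4,0.065,-0.003,0,0,6],
    [0.44,0.0718,-0.003,0,0,6],
    [0.475,0.0775,-0.003,0,0,6],
    [0.493,0.0803,-0.003,0,0,6]
  ]
}}

```text
clock: 30.55
tool_pos: [0.5056, 0.3059, 0.1951]
eef_rot: [0.665, 0.747, 0.001, -0.001]
contact_force: [0.6, 0.9, -0.1]
opening: 1.001
```

Request:
{"method": "carry_out", "body": {
  "commands": [
    [0,0,0,0,0,0],
    [0,0,0,0,0,0],
    [0,0,0,0,0,0]
  ]
}}

```text
clock: 30.85
tool_pos: [0.5075, 0.2982, 0.1952]
eef_rot: [0.668, 0.744, -0.001, 0.001]
contact_force: [-0.5, -0.6, -0.3]
opening: 0.996
```

Run:
```python
from w import *
s,p=wrist("w7"); overlay(p,"w7",RK,.012)
move(place(RK,(0,.096,0))[0],RK[2],.041)
```

```text
clock 30.9 tcp [0.5075 0.2985 0.1953] open 1.0 | d mm [  3.   -0.5 154.3] w [-0.01  0.1  -0.25]
```

View pics/w7.png

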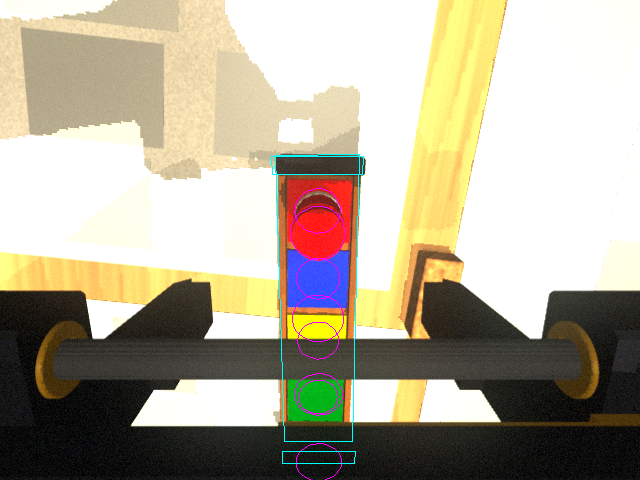

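Request:
{"method": "carry_out", "body": {
  "commands": [
    [0.001,0,0.02,0,0,0],
    [0.001,0,0.05,0,0,0],
    [0.001,0,0.08,0,0,0],
    [0.001,0,0.11,0,0,0],
    [0.001,0,0.135,0,0,0],
    [0.001,0,0.147,0,0,0],
    [0.001,0,0.154,0,0,0],
    [0.001,0,0.154,0,0,0],
    [0.001,0,0.154,0,0,0]
  ]
}}

```text
clock: 31.8
tool_pos: [0.5074, 0.3026, 0.0423]
eef_rot: [0.667, 0.745, 0.001, 0.0]
contact_force: [0.0, -0.1, -0.3]
opening: 0.997
```

Request:
{"method": "carry_out", "body": {
  "commands": [
    [0,0,0,0,0,0],
    [0,0,0,0,0,0],
    [0,0,0,0,0,0],
    [0,0,0,0,0,0],
    [0,0,0,0,0,0],
    [0,0,0,0,0,0],
    [0,0,0,0,0,0],
    [0,0,0,0,0,0],
    [0,0,0,0,0,0],
    [0,0,0,0,0,0]
  ],
  "fingers": 255
}}

```text
clock: 32.8
tool_pos: [0.5068, 0.3025, 0.0413]
eef_rot: [0.667, 0.745, 0.0, 0.0]
contact_force: [1.2, 0.0, 0.9]
opening: 0.449
```

Request:
{"method": "carry_out", "body": {
  "commands": [
    [0,0,-0.01,0,0,0],
    [0,0,-0.03,0,0,0],
    [0,0,-0.06,0,0,0],
    [0,0,-0.09,0,0,0],
    [0,0,-0.12,0,0,0],
    [0,0,-0.14,0,0,0],
    [0,0,-0.155,0,0,0],
    [0,0,-0.155,0,0,0],
    [0,0,-0.155,0,0,0]
  ]
}}

```text
clock: 33.7
tool_pos: [0.5062, 0.3024, 0.1962]
eef_rot: [0.667, 0.745, -0.0, -0.0]
contact_force: [0.7, 0.3, -1.8]
opening: 0.447
```

Run:
```python
from h import *
move(place(CA,(0,-.096,0))[0],CA[2],.195)
```

```text
clock 33.7 tcp [0.5062 0.3024 0.1962] open 0.447 | d mm [-563.6  -21.5    1.2] w [-0.02 -0.   -5.96]
```

Request:
{"method": "carry_out", "body": {
  "commands": [
    [-0.03,-0.001,0,0,0,-1],
    [-0.07,-0.0027,0,0,0,-2],
    [-0.115,-0.0044,0,0,0,-3],
    [-0.16,-0.0061,0,0,0,-4],
    [-0.205,-0.0078,0,0,0,-5],
    [-0.25,-0.0095,0,0,0,-6],
    [-0.295,-0.0112,0,0,0,-6],
    [-0.34,-0.013,0,0,0,-6],
    [-0.385,-0.0147,0,0,0,-6],
    [-0.43,-0.0164,0,0,0,-6],
    [-0.475,-0.0181,0,0,0,-6],
    [-0.515,-0.0196,0,0,0,-6]
  ]
}}

```text
clock: 34.9
tool_pos: [0.543, -0.2139, 0.1948]
eef_rot: [0.627, 0.779, -0.001, -0.001]
contact_force: [0.8, 0.7, -1.1]
opening: 0.448
```

Request:
{"method": "carry_out", "body": {
  "commands": [
    [-0.03,-0.001,0,0,0,0],
    [-0.0475,-0.002,0,0,0,0],
    [-0.0475,-0.002,0,0,0,0],
    [-0.0475,-0.002,0,0,0,0],
    [-0.0475,-0.002,0,0,0,0],
    [-0.0475,-0.002,0,0,0,0]
  ]
}}

```text
clock: 35.5
tool_pos: [0.5526, -0.2563, 0.196]
eef_rot: [0.626, 0.78, 0.0, -0.001]
contact_force: [0.2, -1.3, -0.9]
opening: 0.444
```

Run:
```python
from w import *
s,p=wrist("w8"); overlay(p,"w8",CA,.008)
for n in ("scene","side"):
    c=r.snapshot(n); print(n,[(np.round(d["xyz"],4),round(d["p"],2)) for d in r.spot_point(c,"jar_red_mid")[:1]])
move(place(CA,(0,-.096,0))[0],CA[2],.037)
```

```text
scene [(array([ 0.5558, -0.2631,  0.2055]), 0.73)]
side [(array([ 0.5504, -0.2607,  0.2069]), 0.71)]
clock 35.75 tcp [ 0.5526 -0.2579  0.1963] open 0.447 | d mm [ -1.2  -5.5 159.3] w [ 0.01 -0.01  0.07]
```

View pics/w8.png

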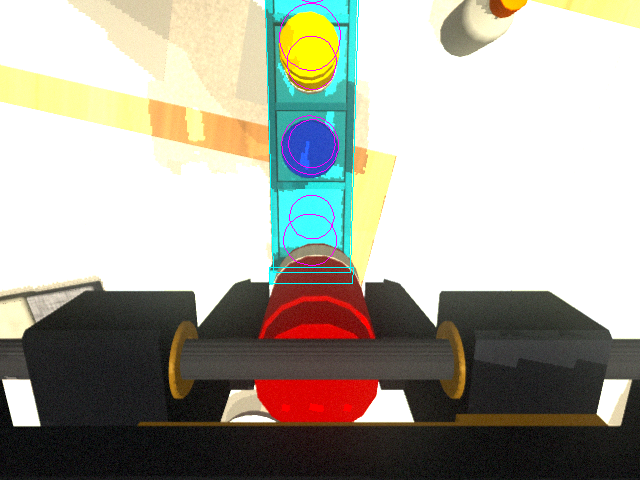

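Request:
{"method": "carry_out", "body": {
  "commands": [
    [-0.001,-0.0055,0,0,0,0],
    [-0.001,-0.0055,0.03,0,0,0],
    [-0.001,-0.0055,0.06,0,0,0],
    [-0.001,-0.0055,0.09,0,0,0],
    [-0.001,-0.0055,0.12,0,0,0],
    [-0.001,-0.0055,0.14,0,0,0],
    [-0.001,-0.0055,0.15,0,0,0],
    [-0.001,-0.0055,0.156,0,0,0],
    [-0.001,-0.0055,0.158,0,0,0],
    [-0.001,-0.0055,0.1593,0,0,0],
    [-0.001,-0.0055,0.1593,0,0,0],
    [-0.001,-0.0055,0.1593,0,0,0]
  ]
}}

```text
clock: 36.95
tool_pos: [0.5478, -0.2607, 0.0376]
eef_rot: [0.627, 0.779, 0.0, 0.001]
contact_force: [-0.8, 0.6, -1.4]
opening: 0.449
```

Run:
```python
from w import *
for n in ("scene","side"):
    c=r.snapshot(n); print(n,[(np.round(d["xyz"],4),round(d["p"],2)) for d in r.spot_point(c,"jar_red_mid")[:1]])
move(place(CA,(0,-.096,0))[0],CA[2],.037);print(r.get_state()["contact_force"])
```

```text
scene []
side [(array([ 0.5458, -0.2627,  0.0469]), 0.6)]
clock 37.15 tcp [ 0.5476 -0.2606  0.0373] open 0.451 | d mm [ 0.4 -0.1  0.3] w [0.03 0.02 0.03]
[0.03316578 0.24793782 1.46091736]
```

Request:
{"method": "carry_out", "body": {
  "commands": [
    [0,0,0.0005,0,0,0],
    [0,0,0.0005,0,0,0],
    [0,0,0.0005,0,0,0]
  ]
}}

```text
clock: 37.45
tool_pos: [0.5476, -0.2606, 0.0372]
eef_rot: [0.627, 0.779, 0.0, 0.0]
contact_force: [-1.1, 0.6, 5.4]
opening: 0.447
```

Request:
{"method": "carry_out", "body": {
  "commands": [
    [0,0,0,0,0,0],
    [0,0,0,0,0,0],
    [0,0,0,0,0,0],
    [0,0,0,0,0,0],
    [0,0,0,0,0,0],
    [0,0,0,0,0,0],
    [0,0,0,0,0,0]
  ],
  "fingers": 0
}}

```text
clock: 38.15
tool_pos: [0.5473, -0.2605, 0.0364]
eef_rot: [0.627, 0.779, 0.0, -0.0]
contact_force: [0.0, 1.0, -0.1]
opening: 0.998
```

Request:
{"method": "carry_out", "body": {
  "commands": [
    [0,0,-0.02,0,0,0],
    [0,0,-0.05,0,0,0],
    [0,0,-0.09,0,0,0],
    [0,0,-0.12,0,0,0],
    [0,0,-0.14,0,0,0],
    [0,0,-0.155,0,0,0],
    [0.04,0,-0.17,0,0,0],
    [0.09,0,-0.19,0,0,0],
    [0.13,0,-0.2,0,0,0],
    [0.13,0,-0.2,0,0,0],
    [0.13,0,-0.2,0,0,0],
    [0.13,0,-0.2,0,0,0]
  ]
}}

```text
clock: 39.35
tool_pos: [0.5194, -0.135, 0.2362]
eef_rot: [0.628, 0.779, -0.0, 0.0]
contact_force: [0.8, -0.2, 0.0]
opening: 0.999
```

Run:
```python
from w import *
s,p=wrist("w9"); overlay(p,"w9",CA,.008)
T={"green":.096,"yellow":.032,"blue":-.032,"red":-.096}
for n in ("scene","side"):
    c=r.snapshot(n)
    for l in T:
        for d in r.spot_point(c,f"jar_{l}_mid")[:1]:
            e=np.array(d["xyz"])[:2]-CA[:2]; a=CA[2]; print(n,l,((np.cos(a)*e[0]+np.sin(a)*e[1])*1e3).round(1),((-np.sin(a)*e[0]+np.cos(a)*e[1]-T[l])*1e3).round(1),round(d["xyz"][2],3),round(d["p"],2))
    im=c["img"]; im=im[150:280,180:370] if n=="scene" else im[100:270,280:480]
    cv2.imwrite(f"pics/f_{n}.png",cv2.convertScaleAbs(cv2.resize(im,None,fx=3.5,fy=3.5,interpolation=cv2.INTER_CUBIC),alpha=2))
print(r.get_state()["clock"],r.get_state()["qd"].round(3))
```

```text
scene green -1.8 -1.7 0.049 0.68
scene yellow -0.5 -1.9 0.046 0.77
scene blue -2.5 -2.8 0.05 0.55
scene red -1.6 124.7 0.048 0.69
side green 0.8 0.5 0.044 0.96
side yellow 1.2 -4.2 0.048 0.9
side blue -2.8 -3.2 0.051 0.91
side red 0.1 -4.6 0.047 0.74
39.9 [-0.004 -0.003 -0.     0.     0.     0.    -0.   ]
```

View pics/w9.png

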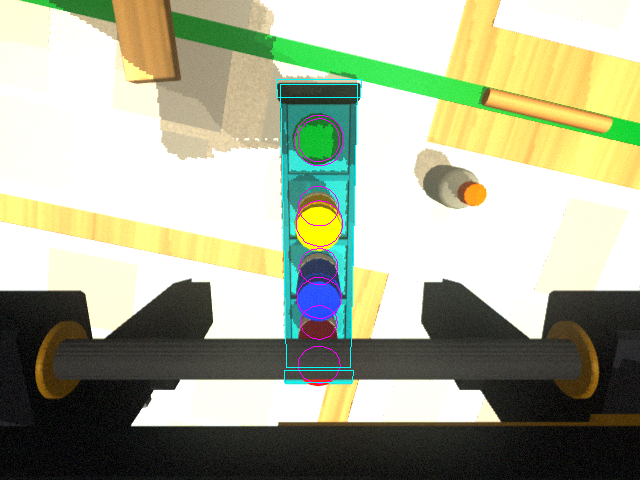

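View pics/f_scene.png

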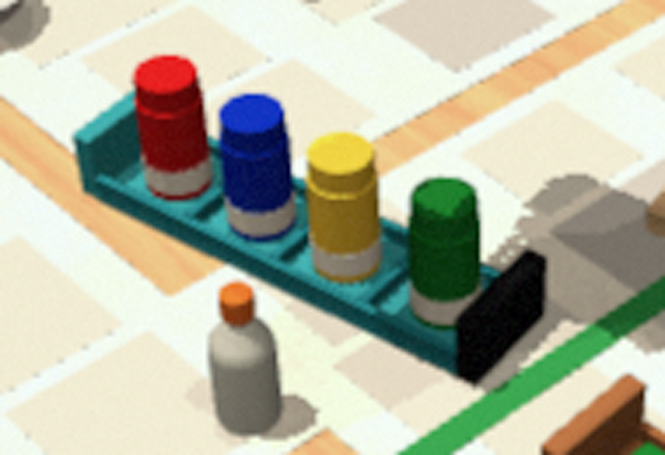

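View pics/f_side.png

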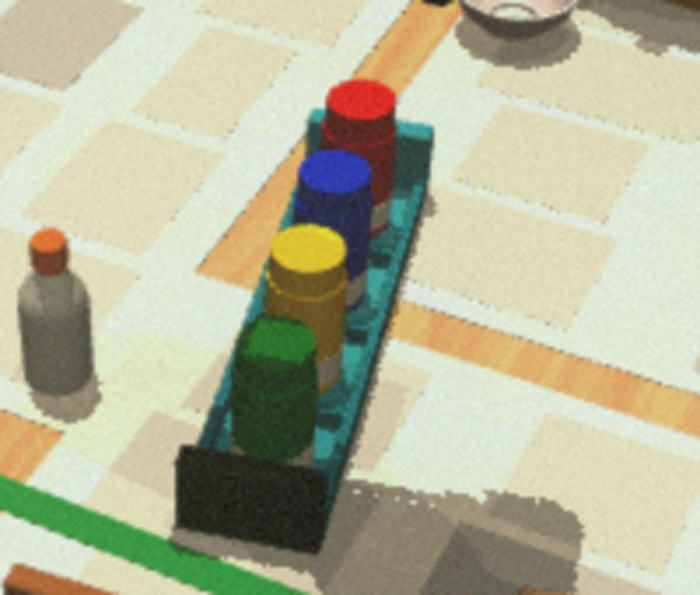

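All four jars stand upright in their compartments. The one outlier, the scene-camera net reporting red 125 mm off, is a misdetection: the picture shows red in the far compartment.

Run:
```python
from plant import r
print(r.finish_job()); s=r.get_state(); print(s["clock"],s["opening"],s["contact_force"].round(2))
```

```text
the job is handed in; nothing more can be done
None
the job is handed in; nothing more can be done
```

I moved all four jars from the bench rack into the turquoise carrier in reverse order and handed the job in at about 40 s of the 120 s allowed. From the carrier's black end the row now reads green, yellow, blue, red; on the rack, red was at the black end.

- **Pictures:** The last scene, side and wrist pictures show every jar upright in its own compartment. The gripper was open and about 0.15 m above the jars, touching nothing.
- **Positions:** The network positions were within about 5 mm of each compartment centre in y and 3 mm in x, with mid-heights of 44–51 mm against a nominal 48 mm.
- **One check disagreed:** The scene-camera network put the red jar 125 mm off along the row. I took this as a misdetection, because the same picture shows red in the far compartment and the side-camera reading put it 4.6 mm from centre.
- **Not measured directly:** I judged tilt and stillness from the pictures only. I could not read the state after handing in.

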